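# Stand the mending case heavy end down

## Task

One end of the grey mending-kit case is much heavier than the other, and you cannot see which: lift it to feel which end sinks. Then stand the case upright, heavy end down, on the round rubber mat in the free bay of the white tray, setting it down gently and leaving it standing by itself in the middle of the mat, leaning on nothing. Leave everything else where it is.

Things in the scene. Friction and masses are not known exactly. Their poses are not given: they have to be found in the camera images.
- case_center (a point): Centre of the mending-kit case: closed grey box 151 mm long with its domed ends (x axis), 52 wide (y), 44 thick (z), 0.3 to 0.45 kg. Starts lying flat, z up, this point 22 mm above the worktop; standing, it is 75.5 mm above its support. A hidden weight in one end, +x or -x (changes from start to start), puts the centre of mass 33 to 39 mm from here towards it.
- case_tip (a point): Tip of the dome on the case's +x end, 75.5 mm from the centre; the -x end is alike, and the two look the same. Each end has a round rubber dome (41 mm across) standing out 7.5 mm from a flat end face. Stood on its dome heavy end down, leaning under 10 degrees, the case rocks back by itself to within 5 degrees of upright; light end down it topples.
- mat: Round black rubber mat, 72 mm across, 3 mm thick, fixed in the one free bay of the tray; origin at the centre of its underside, so its top is 3 mm above this point (7 mm above the worktop). Which of the three bays it is in changes.
- tray: Low white three-bay tray, fixed to the worktop, 280 mm (its x axis) by 102 mm (y); origin at the centre of its underside. Floor 4 mm thick, outer rim 16 mm tall, two cross ribs 11 mm tall. Bay centres at x = -92, 0 and +92 mm, bays 88 x 92 mm inside.
- candle_1: candle in a clear glass tumbler, 76 mm across, 90 mm tall, standing in one bay of the tray; loose; origin at the centre of its underside. To be left alone.
- tin_1: small round food tin, 57 mm across, 72 mm tall, standing in another bay of the tray; loose; origin at the centre of its underside. To be left alone.
- brush_1: wooden scrubbing brush, 61 x 154 mm, 46 mm tall, lying alongside the case, its length along its own y; loose; origin at the centre of its underside. To be left alone.
- tape_measure: round pocket tape measure, 54 mm across, 24 mm tall, beside the case on the side away from the brush; loose; origin at the centre of its underside. To be left alone.
- pot_1: small round screw-lid pot, 58 mm across, 50 mm tall; loose; origin at the centre of its underside. To be left alone.
- bottle_1: soap pump bottle, 56 x 78 mm, 167 mm tall, towards the back; loose; origin at the centre of its underside. To be left alone.
- case: The same case as case_center, with the same axes; this origin is the centre of the face it starts lying on, 22 mm below the case's centre along its z. Rigid walls; held lightly across its 52 mm width it swings about the finger pads.
Mind the look-alikes: they are no part of the job. What is shaped like the case but purple is not meant.

How it is judged:
By the outcome, as a careful person would: the job done as asked, in the order asked, and still so for the second after the job is handed in, with the robot touching nothing.
It also fails if it takes over 64 s, if anything falls off the work surface, if the arm or the gripper's body presses on something with over 40 N, if the wrist force passes 120 N, or if a joint passes its speed limit or range.

## Robot

A 6-joint arm with a two-finger parallel gripper is mounted at the origin on a cart in front of the work surface, level with it; the furniture and walls round the work are solid. World frame = base frame: x ahead of the robot, y to its left, z up, the work surface at z = 0. Lengths are in m, angles in degrees, forces in N, time in s.
With the tool pointing down it reaches from about 0.4 to 0.825 m from the base axis. Payload 7 kg.
Tool frame: the origin (TCP) lies at the centre of the arm's flange, where the gripper is bolted on; the fingertips stand 178 mm ahead of it and the grasp point (between the pads) lies 159 mm ahead of it (ctrl.hold_point_z is the distance from the TCP to the grasp point, in m); z points along the fingers, y is the line along which they close (so a half turn about z gives the same grasp; the last joint's range is limited). The gripper opens to 88 mm and grips with 3 to 60 N. Pads are 19 mm wide; open, the fingers measure 130 mm over their backs; the gripper's body (78 mm by 193 mm) begins 47 mm behind the grasp point.
Start: joints at [-49.727, 20.546, 0.682, 0, -70.136, -16.507], TCP at [0.272, -0.618, 0.405] pointing down, gripper open.
Joint ranges: [-176.03, 176.03], [-82.01, 121.73], [-58.28, 71.71], [-173.87, 95.51], [-174.79, -0.11], [-173.66, 173.66]. Speed limits (degrees/s): [136.94, 136.94, 172.46, 180, 180, 180].

## Interface

Orientations are given as [roll, pitch, yaw] about the fixed x, y, z axes, in that order (R = Rz(yaw) Ry(pitch) Rx(roll)).
In Python, from plant import ctrl gives the robot as it stands.
- The arm moves only by the shell command python3 -m inch 'ROWS'. ROWS is JSON, one flat list of numbers, 7 for each row, row after row: the closure, from 0 (fully open) to 1 (shut), then the shift along the tool's x, y, z in mm, then the turn, a rotation vector about the tool's x, y, z in degrees. In form: [hand, x, y, z, wx, wy, wz, hand, x, y, z, wx, wy, wz, ...]. A call has 1 to 5 rows; each row is the pose to reach, as a shift and turn from the pose commanded when the call began, along the tool's axes at that moment; what a row does not reach only later rows make up. A row lasts 1/10 s, in which the tool goes at most 50 mm and 8.59 degrees, less where a joint would pass 70% of its speed; a pose out of reach is approached as far as the arm can. A call with a gripper value outside its range is refused whole. The fingers move at their own pace and stop on an object; the grip force is fixed at half the most. Time passes only in rows, so rows that repeat a pose let the fingers close. It gives the time, the measured TCP pose, the force, the opening and the grip force at its end, in the units of the state.
- ctrl.get_obs(): the state, without advancing time (a new reading comes with each control period).
- ctrl.snapshot(name): name is "scene" or "top"; returns a dict with "frame" (384x512x3 uint8, red, green, blue), "K" (3x3 intrinsics, pixels), "k1" (the pictures are not rectified: a ray, as slopes to the right and down, at radius r is drawn at 1 + k1 r^2 times it, then the intrinsics apply), "R" (3x3) and "t" (3): a world point X has camera coordinates R X + t. Camera axes: x right, y down, z forward; pixel columns grow to the right and rows downward; lengths in m; the calibration is good to about 2 mm. A picture is of the moment at which its call begins. There is no depth.
- ctrl.close_job(): hands the job in; it is judged then, once.
Trained networks look in a picture, given as the dict that the camera call returned (one of the last four; its "shot" number tells which), for a name from the list of things; names that differ only in an ending like _2 or _b are one class to them, and where a whole thing is asked for, a point or a joint stands for the part that bears it (a point fixed in the world has none). Each returns a list of dicts, best first, with "p" (0 to 1); they miss things now and then, are a little off and sometimes report something else, mostly with a low value. They report only what shows in the picture. A call takes as long as a camera call. They do not tell look-alikes from the thing itself.
- ctrl.recognise(picture, thing): "location" ([x, y, z] in m, in world coordinates, good to about 4 mm: the middle of the surface that is visible of it).
- ctrl.trace(picture, thing): "pixels" (384x512 bool, what is visible of it).
- ctrl.mark_of(picture, thing): "location" ([x, y, z] in m, in world coordinates, good to about 4 mm: a listed point, or the origin of a listed thing).
The state is a dict: "clock": time; "joint_pos": joint angles; "qvel": joint speeds; "tau": joint torques, N m; "tool_pos": TCP position; "orientation": TCP orientation; "force": force on the tool from outside, world axes, zero at the start; "moment": the same for the moment, N m; "opening": finger opening in m; "gripper_force": force on a finger pad.
Only numpy, scipy, OpenCV 4.12 (cv2) and the standard library are available. Lean on these libraries where they do the work, as an engineer would, in place of code of your own. Each camera call takes 0.05 s, during which the arm holds its last target. There are 200 camera calls.

## Working session

There is one attempt and no reset: what is moved stays moved. The work goes in short steps, Python scripts to look and compute and a shell command to move; the robot and the scene stay as the last step left them, time stands still between calls to the robot, and variables do not carry over. Pictures are saved under pics/ and viewed, at most 10 in all, crops included, and the job is handed in when it is done.

```bash
mkdir -p pics; ls; cat > h.py <<'E'
import numpy as np, cv2
from plant import ctrl
def save(s,n,crop=None,scale=1):
    im=s["frame"]
    if crop: a,b,c,d=crop; im=im[b:d,a:c]
    cv2.imwrite("pics/"+n,cv2.resize(im[:,:,::-1],None,fx=scale,fy=scale,interpolation=cv2.INTER_CUBIC))
def proj(s,X):
    c=np.atleast_2d(X)@np.array(s["R"]).T+s["t"]; q=c[:,:2]/c[:,2:]
    q=q*(1+s["k1"]*(q**2).sum(1,keepdims=True)); K=np.array(s["K"])
    return q@K[:2,:2].T+K[:2,2]
def ray(s,uv):
    K=np.array(s["K"]); d=(np.array(uv,float)-K[:2,2])/[K[0,0],K[1,1]]; q=d.copy()
    for _ in range(20): q=d/(1+s["k1"]*(q@q))
    R=np.array(s["R"]); v=R.T@np.r_[q,1]; return -R.T@np.array(s["t"]), v/np.linalg.norm(v)
def onz(s,uv,z):
    o,v=ray(s,uv); return o+v*(z-o[2])/v[2]
def tri(rs):
    A=sum(np.eye(3)-np.outer(v,v) for o,v in rs); b=sum((np.eye(3)-np.outer(v,v))@o for o,v in rs); return np.linalg.solve(A,b)
E
python3 - <<'E'
from h import *
a=ctrl.snapshot("scene"); b=ctrl.snapshot("top")
save(a,"s1.png"); save(b,"t1.png")
im=np.hstack([a["frame"],b["frame"]]); 
for s in (a,b):
    print("cam",-np.array(s["R"]).T@s["t"],s["k1"])
    for n in ["case_center","case","case_tip","mat","tray","candle_1","tin_1","brush_1","tape_measure","pot_1","bottle_1"]:
        for r in ctrl.mark_of(s,n)[:3]: print(n,np.round(r["location"],3),round(r["p"],2),proj(s,r["location"]).round()[0])
E
```

```text
pics
cam [0.08434337 0.97848849 0.67405122] -0.10762756524324281
case_center [0.506 0.326 0.025] 0.72 [258. 223.]
case_center [0.48  0.533 0.02 ] 0.69 [218. 281.]
case [0.508 0.325 0.002] 0.95 [257. 229.]
case [ 0.477  0.531 -0.002] 0.88 [221. 287.]
case_tip [0.54  0.257 0.019] 0.9 [261. 207.]
case_tip [0.425 0.479 0.021] 0.9 [252. 274.]
case_tip [0.507 0.326 0.004] 0.18 [257. 229.]
mat [ 0.581 -0.04   0.008] 0.44 [297. 159.]
tray [ 0.579 -0.038  0.   ] 0.76 [297. 161.]
candle_1 [ 0.662 -0.078  0.005] 0.6 [281. 149.]
tin_1 [ 0.49  -0.017  0.006] 0.68 [319. 170.]
brush_1 [ 0.606  0.365 -0.004] 0.68 [218. 228.]
brush_1 [ 0.756  0.137 -0.003] 0.34 [223. 172.]
tape_measure [ 0.434  0.251 -0.003] 0.55 [296. 224.]
pot_1 [0.731 0.253 0.004] 0.76 [207. 191.]
bottle_1 [ 0.761  0.135 -0.   ] 0.71 [222. 171.]
cam [0.4386249  0.22786214 1.18325573] -0.05015768701467495
case_center [0.508 0.323 0.026] 0.6 [226. 222.]
case [0.48  0.533 0.001] 0.97 [147. 234.]
case [ 0.503  0.323 -0.002] 0.76 [227. 224.]
case_tip [0.43  0.477 0.022] 0.96 [166. 253.]
case_tip [0.54  0.256 0.018] 0.8 [252. 209.]
mat [ 0.581 -0.038  0.005] 0.93 [363. 193.]
tray [ 0.581 -0.043  0.002] 0.95 [365. 194.]
candle_1 [ 0.67  -0.074  0.003] 0.63 [375. 160.]
tin_1 [ 0.49  -0.009  0.003] 0.97 [353. 228.]
brush_1 [ 0.606  0.368 -0.   ] 0.65 [210. 185.]
tape_measure [0.431 0.25  0.   ] 0.72 [254. 252.]
tape_measure [ 0.606  0.365 -0.003] 0.47 [211. 186.]
pot_1 [0.734 0.254 0.007] 0.6 [252. 138.]
bottle_1 [0.757 0.135 0.003] 0.78 [296. 129.]
```

View pics/s1.png

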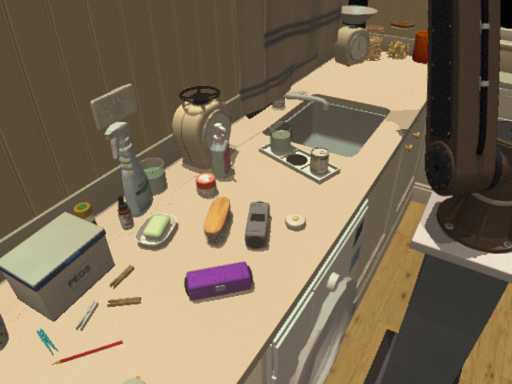

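View pics/t1.png

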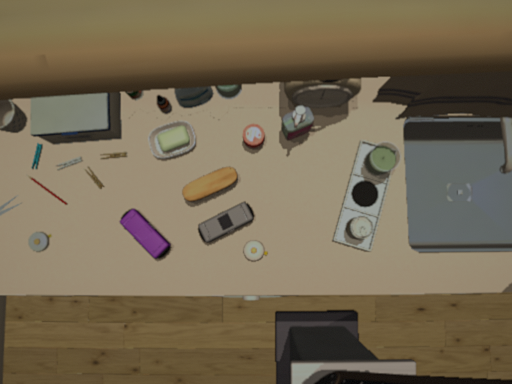

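Candidates for the case are the grey box (scene 257,223; top 226,222) and the purple box (scene 218,281; top 147,234). The grey one fits; purple is explicitly excluded. The free bay with the black mat is at top (364,193), between the candle and the tin. Next: refine from both views and confirm with a crop.

```bash
python3 - <<'E'
from h import *
from scipy.spatial.transform import Rotation as Ro
a=ctrl.snapshot("scene"); b=ctrl.snapshot("top")
save(b,"t2.png",(175,150,295,270),5)
P={"case":(0.506,.324,.022),"mat":(.581,-.039,.007),"brush_1":(.606,.366,.03),"tape_measure":(.432,.25,.02)}
for n,x in P.items():
    rs=[]
    for s in (a,b):
        p=proj(s,x)[0]; best=None
        for r in ctrl.trace(s,n):
            m=r["pixels"]; v,u=np.nonzero(m); c=np.array([u.mean(),v.mean()])
            if np.linalg.norm(c-p)<15 and best is None:
                best=m; rs.append(ray(s,c)); print(n,c.round(1),m.sum(),round(r["p"],2))
        if s is b and best is not None:
            v,u=np.nonzero(best); z={"case":.044,"mat":.007,"brush_1":.03,"tape_measure":.024}[n]
            hull=cv2.convexHull(np.c_[u,v].astype(np.int32))[:,0]
            w=np.array([onz(b,q,z)[:2] for q in hull]); rect=cv2.minAreaRect((w*1000).astype(np.float32)); print(" rect",rect)
    if len(rs)==2: print(" tri",tri(rs).round(4))
for s in (a,b):
    for n in ("case_tip","case_center"):
        for r in ctrl.mark_of(s,n)[:3]: print(n,np.round(r["location"],3),round(r["p"],2))
o=ctrl.get_obs(); print({k:np.round(v,3) for k,v in o.items()}); R=Ro.from_euler("xyz",o["orientation"],degrees=True).as_matrix(); print(R.round(3))
E
```

```text
case [256.6 225.3] 949 0.63
case [225.4 221.8] 1173 0.91
 rect ((508.1591491699219, 321.4418029785156), (53.44442367553711, 146.9297332763672), 26.195348739624023)
 tri [0.5093 0.3249 0.0161]
mat [296.6 159.5] 195 0.48
mat [365. 193.] 573 0.6
 rect ((582.356689453125, -42.39239501953125), (69.0814437866211, 69.05266571044922), 89.51915740966797)
 tri [ 0.5826 -0.043   0.0038]
brush_1 [216.7 218.1] 744 0.79
brush_1 [210.1 183.3] 1025 0.87
 rect ((609.0735473632812, 363.1209716796875), (54.1547966003418, 144.7223358154297), 26.41158103942871)
 tri [0.6086 0.364  0.0269]
tape_measure [294.5 221.1] 265 0.62
tape_measure [253.7 249.8] 366 0.85
 rect ((436.5865173339844, 251.8650360107422), (54.4801139831543, 51.639469146728516), 39.16987991333008)
 tri [0.4365 0.2519 0.0084]
case_tip [0.425 0.479 0.018] 0.77
case_tip [ 0.608  0.362 -0.004] 0.6
case_tip [0.54  0.255 0.017] 0.59
case_center [0.48  0.532 0.022] 0.66
case_center [0.509 0.325 0.021] 0.64
case_tip [0.541 0.259 0.022] 0.97
case_tip [0.428 0.481 0.023] 0.68
case_center [0.509 0.323 0.025] 0.92
case_center [0.48  0.533 0.021] 0.63
{'clock': np.float64(1.9), 'joint_pos': array([-49.727,  20.546,   0.682,  -0.   , -70.135, -16.506]), 'qvel': array([-0.066, -0.121, -0.131, -0.082,  0.008, -0.019]), 'tau': array([-0.0000e+00, -5.8238e+01,  2.9330e+01,  7.0020e+00,  1.2000e-02,
       -0.0000e+00]), 'tool_pos': array([ 0.272, -0.618,  0.405]), 'orientation': array([-179.999,    0.   , -156.234]), 'force': array([ 0.284, -0.234, -0.049]), 'moment': array([-0.005, -0.029,  0.012]), 'gripper_force': np.float64(0.0), 'opening': np.float64(0.088)}
[[-0.915 -0.403  0.   ]
 [-0.403  0.915 -0.   ]
 [-0.    -0.    -1.   ]]
```

View pics/t2.png

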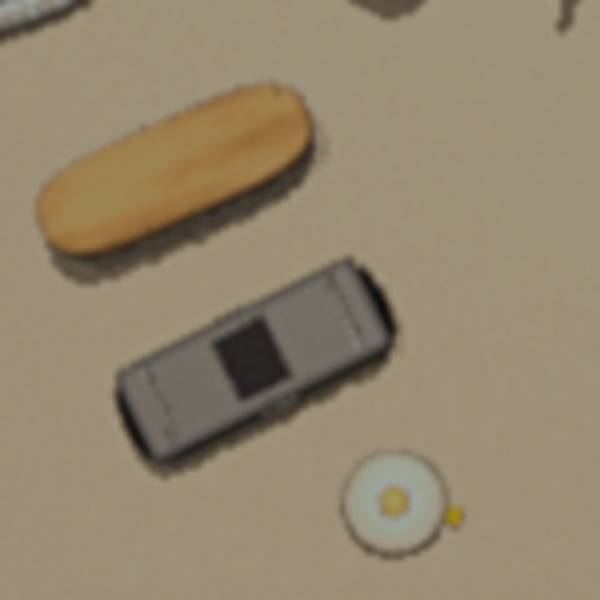

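The crop shows the grey box with domed ends, its centre about (252,360) in the crop. The brush is above-left of it and the tape measure below-right. This is the case meant, with its long axis at -63.8°. Triangulated heights fit the text (case about 0.016–0.02, mat 0.004). Now the moves.

```bash
cat >> h.py <<'E'
from scipy.spatial.transform import Rotation as Ro
def pose(): 
    o=ctrl.get_obs(); return np.array(o["tool_pos"]),Ro.from_euler("xyz",o["orientation"],degrees=True)
def rel(p,R,tp,tR):
    print("shift mm",(R.inv().apply(np.array(tp)-p)*1000).round(1),"rot",((R.inv()*tR).as_rotvec(degrees=True)).round(2))
def down(yang): # tool pointing down with tool y along world angle yang
    y=np.radians(yang); Y=np.array([np.cos(y),np.sin(y),0]); Z=np.array([0,0,-1.]); return Ro.from_matrix(np.c_[np.cross(Y,Z),Y,Z])
E
python3 - <<'E'
from h import *
p,R=pose(); R=down(113.77); T=np.array([.508,.323,.405]); N=5
for i in range(N):
    rel(p+(T-p)*i/N,down(113.77+92.4*i/N),p+(T-p)*(i+1)/N,down(113.77+92.4*(i+1)/N))
E
```

```text
shift mm [-1.190e+02  1.532e+02 -1.000e-01] rot [  0.     0.   -18.48]
shift mm [-1.614e+02  1.075e+02 -1.000e-01] rot [  0.     0.   -18.48]
shift mm [-1.872e+02  5.080e+01 -1.000e-01] rot [  0.     0.   -18.48]
shift mm [-1.937e+02 -1.110e+01 -1.000e-01] rot [ -0.     0.   -18.48]
shift mm [-1.801e+02 -7.200e+01 -1.000e-01] rot [  0.     0.   -18.48]
```

```bash

python3 -m inch '[0,-24,31,0,0,0,-4, 0,-48,61,0,0,0,-8, 0,-72,92,0,0,0,-12, 0,-96,123,0,0,0,-16, 0,-119,153,0,0,0,-18.5]'
python3 -m inch '[0,-32,21.5,0,0,0,-4, 0,-64,43,0,0,0,-8, 0,-96,64,0,0,0,-12, 0,-129,86,0,0,0,-16, 0,-161,107.5,0,0,0,-18.5]'
python3 -m inch '[0,-37,10,0,0,0,-4, 0,-75,20,0,0,0,-8, 0,-112,30,0,0,0,-12, 0,-150,41,0,0,0,-16, 0,-187,51,0,0,0,-18.5]'
python3 -m inch '[0,-39,-2,0,0,0,-4, 0,-78,-4,0,0,0,-8, 0,-116,-7,0,0,0,-12, 0,-155,-9,0,0,0,-16, 0,-194,-11,0,0,0,-18.5]'
python3 -m inch '[0.15,-36,-14,0,0,0,-4, 0.15,-72,-29,0,0,0,-8, 0.15,-108,-43,0,0,0,-12, 0.15,-144,-58,0,0,0,-16, 0.15,-180,-72,0,0,0,-18.5]'
python3 - <<'E'
from h import *
p,R=pose(); print(p,R.as_euler("xyz",degrees=True),ctrl.get_obs()["joint_pos"]); rel(p,R,[.508,.323,.185],down(206.2))
E
```

```text
clock: 2.4
tool_pos: [0.3193, -0.4283, 0.4047]
orientation: [-180.0, 0.0, -137.6]
force: [2.1, -0.1, 0.2]
opening: 0.0877
gripper_force: 0.0
clock: 2.9
tool_pos: [0.3661, -0.2404, 0.405]
orientation: [-179.9, 0.0, -119.1]
force: [1.2, 0.1, -0.3]
opening: 0.0873
gripper_force: 0.0
clock: 3.4
tool_pos: [0.4128, -0.0522, 0.4051]
orientation: [-179.9, 0.0, -100.6]
force: [1.2, -0.5, -0.5]
opening: 0.0878
gripper_force: 0.0
clock: 3.9
tool_pos: [0.4599, 0.1364, 0.405]
orientation: [-180.0, 0.0, -82.1]
force: [0.5, -0.1, 1.3]
opening: 0.0874
gripper_force: 0.0
clock: 4.4
tool_pos: [0.5071, 0.3244, 0.4048]
orientation: [-180.0, 0.0, -63.6]
force: [1.1, 0.6, 0.8]
opening: 0.0749
gripper_force: 0.0
[0.50707276 0.32441639 0.40479635] [-1.79980655e+02  1.43117896e-03 -6.35622616e+01] [ 5.11922902e+01  1.37182837e+01 -8.93052944e+00  7.36975264e-03
 -6.73330208e+01 -2.47573911e+01]
shift mm [ 1.700e+00 -1.000e-01  2.198e+02] rot [-0.02  0.    0.24]
```

```bash

python3 -m inch '[0.15,1,0,40,0,0,0, 0.15,1.7,0,80,0,0,0, 0.15,1.7,0,120,0,0,0, 0.15,1.7,0,150,0,0,0, 0.15,1.7,0,170,0,0,0]'
python3 -m inch '[0.15,0,0,15,0,0,0, 0.15,0,0,30,0,0,0, 0.15,0,0,42,0,0,0, 0.15,0,0,50,0,0,0, 0.15,0,0,50,0,0,0]'
python3 - <<'E'
from h import *
s=ctrl.snapshot("scene"); save(s,"s3.png",(180,130,340,270),5); o=ctrl.get_obs(); print(o["force"],o["moment"],o["tool_pos"])
E
```

```text
clock: 4.9
tool_pos: [0.5071, 0.3208, 0.2321]
orientation: [179.8, -0.1, -63.7]
force: [0.7, 1.0, 0.5]
opening: 0.0746
gripper_force: 0.0
clock: 5.4
tool_pos: [0.5074, 0.321, 0.1837]
orientation: [179.9, -0.0, -63.7]
force: [0.2, -0.1, 0.5]
opening: 0.0747
gripper_force: 0.0
[ 0.04812073 -1.28478023  0.620675  ] [ 0.00954976  0.04231957 -0.00304937] [0.50765321 0.32128669 0.18448964]
```

View pics/s3.png

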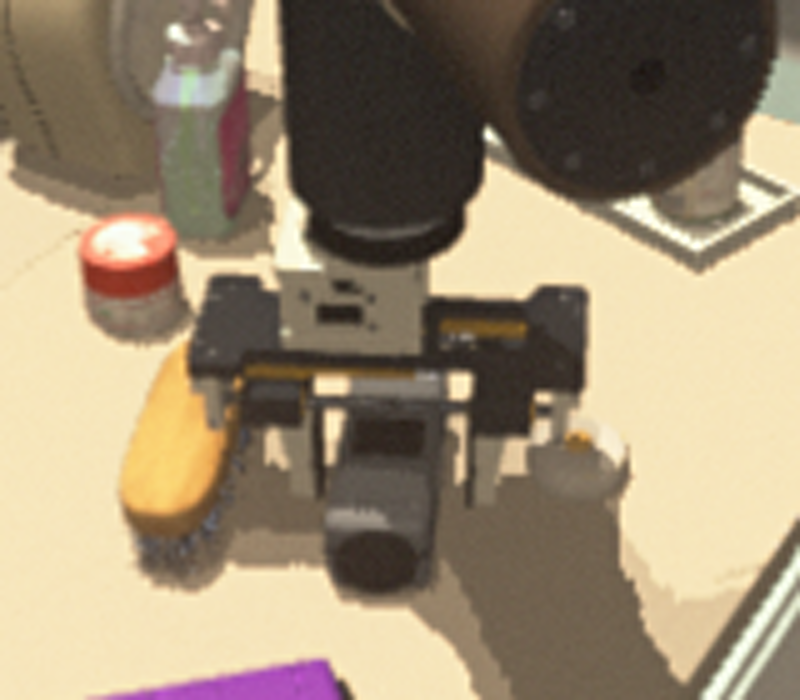

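The case sits between the fingers with its near dome at crop (380,560), and the brush and tape measure are clear. Closing and lifting slightly.

```bash

python3 -m inch '[0.6,0,0,0,0,0,0, 0.6,0,0,0,0,0,0, 0.6,0,0,0,0,0,0, 0.6,0,0,0,0,0,0, 0.6,0,0,0,0,0,0]'
python3 - <<'E'
from h import *
o=ctrl.get_obs(); p,R=pose(); print(o["opening"],o["gripper_force"],"tool",R.inv().apply(o["force"]).round(2),R.inv().apply(o["moment"]).round(3))
E
python3 -m inch '[0.6,0,0,-5,0,0,0, 0.6,0,0,-10,0,0,0, 0.6,0,0,-15,0,0,0, 0.6,0,0,-20,0,0,0, 0.6,0,0,-25,0,0,0]'
python3 -m inch '[0.6,0,0,-5,0,0,0, 0.6,0,0,-10,0,0,0, 0.6,0,0,-10,0,0,0, 0.6,0,0,-10,0,0,0, 0.6,0,0,-10,0,0,0]'
python3 - <<'E'
from h import *
s=ctrl.snapshot("scene"); save(s,"s4.png",(180,130,340,270),5)
for i in range(3):
    o=ctrl.get_obs(); p,R=pose(); print("tool",R.inv().apply(o["force"]).round(2),R.inv().apply(o["moment"]).round(3)); ctrl.snapshot("scene")
print("tool x dir",R.apply([1,0,0]).round(2),"y",R.apply([0,1,0]).round(2))
E
```

```text
clock: 5.95
tool_pos: [0.5079, 0.3216, 0.1853]
orientation: [-179.9, 0.0, -63.7]
force: [-0.5, 0.0, 2.9]
opening: 0.0517
gripper_force: 29.9
0.05173300207769543 29.927894175052643 tool [-0.21  0.41 -2.92] [-0.138 -0.225  0.094]
clock: 6.45
tool_pos: [0.5076, 0.3212, 0.21]
orientation: [180.0, -0.0, -63.7]
force: [0.3, -1.3, -4.3]
opening: 0.0521
gripper_force: 29.9
clock: 6.95
tool_pos: [0.5075, 0.3212, 0.2194]
orientation: [180.0, -0.0, -63.7]
force: [0.0, -0.1, -4.4]
opening: 0.0522
gripper_force: 29.9
tool [-0.34 -0.2   4.47] [-0.087 -0.231 -0.015]
tool [-0.18  0.34  3.54] [-0.144 -0.214  0.006]
tool [-0.8  -0.46  4.22] [-0.125 -0.14   0.003]
tool x dir [ 0.44 -0.9   0.  ] y [-0.9  -0.44  0.  ]
```

View pics/s4.png

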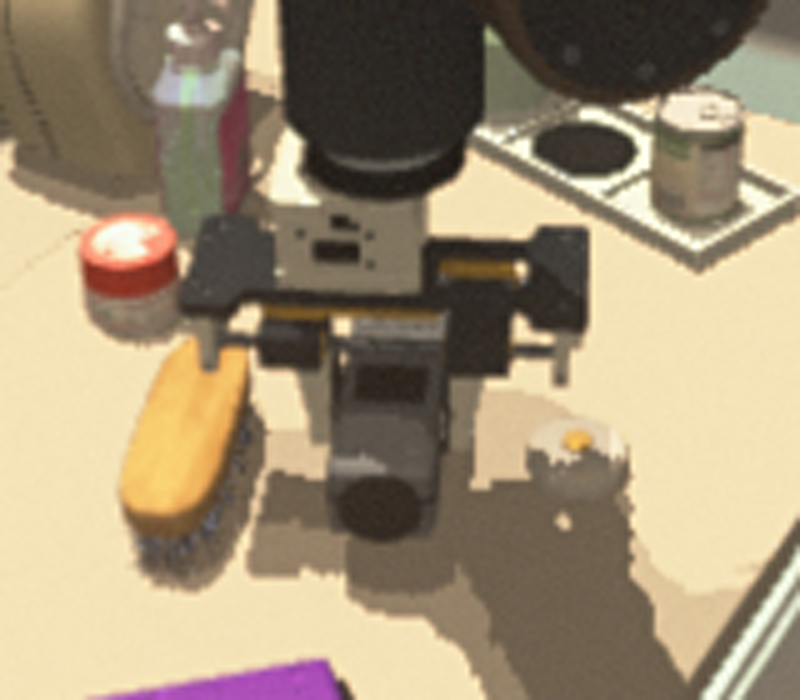

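The grasp held and the case is lifted, with the near dome at crop (385,505). It is gripped too firmly to swing much, so I'm averaging the moment and checking the tilt.

```bash
python3 - <<'E'
from h import *
F=[];M=[]
for i in range(12):
    s=ctrl.snapshot("top" if i%2 else "scene"); o=ctrl.get_obs(); p,R=pose(); F.append(R.inv().apply(o["force"]));M.append(R.inv().apply(o["moment"]))
F=np.array(F);M=np.array(M);print(F.mean(0).round(3),F.std(0).round(3));print(M.mean(0).round(4),M.std(0).round(4))
f=F.mean(0);m=M.mean(0);print("x com",(0.159*f[0]-m[1])/f[2], -m[1]/f[2])
for n in("scene","top"):
    s=ctrl.snapshot(n)
    for k in ("case_tip","case_center"):
        for r in ctrl.mark_of(s,k)[:3]: print(n,k,np.round(r["location"],3),round(r["p"],2))
print(p)
E
```

```text
[-0.034  0.171  4.154] [0.344 0.341 0.4  ]
[-0.1112 -0.2117  0.0024] [0.0182 0.0321 0.0262]
x com 0.04967513222348597 0.05097114627090687
scene case_tip [0.534 0.255 0.054] 0.93
scene case_tip [0.43  0.479 0.022] 0.64
scene case_center [0.482 0.533 0.023] 0.81
scene case_center [0.505 0.323 0.058] 0.8
top case_tip [0.539 0.254 0.053] 0.65
top case_center [0.48  0.533 0.026] 0.72
[0.50762279 0.32128196 0.21966294]
```

```bash

python3 -m inch '[0.6,0,0,10,0,0,0, 0.6,0,0,20,0,0,0, 0.6,0,0,27,0,0,0, 0.6,0,0,31,0,0,0, 0.6,0,0,33.5,0,0,0]'
python3 -m inch '[0.6,0,0,0.5,0,0,0, 0.6,0,0,0.5,0,0,0, 0.15,0,0,0.5,0,0,0, 0.15,0,0,0.5,0,0,0, 0.15,0,0,0.5,0,0,0]'
python3 - <<'E'
from h import *
F=[];M=[]
for i in range(8):
    s=ctrl.snapshot("top" if i%2 else "scene"); o=ctrl.get_obs(); p,R=pose(); F.append(R.inv().apply(o["force"]));M.append(R.inv().apply(o["moment"]))
F=np.array(F);M=np.array(M);print(F.mean(0).round(3));print(M.mean(0).round(4),M.std(0).round(4))
E
```

```text
clock: 8.55
tool_pos: [0.5075, 0.3211, 0.1853]
orientation: [179.9, -0.0, -63.7]
force: [-6.2, -0.5, 12.7]
opening: 0.052
gripper_force: 29.9
clock: 9.05
tool_pos: [0.5079, 0.3215, 0.1863]
orientation: [-179.9, 0.0, -63.7]
force: [0.4, 1.0, 0.2]
opening: 0.0698
gripper_force: 0.0
[0.062 0.058 0.048]
[-0.1313 -0.0472  0.0014] [0.0301 0.0327 0.0274]
```

The baseline-corrected moment is -0.165 Nm, so the centre of mass sits about 40 mm towards tool +x. The heavy end is therefore the one toward (0.54,0.256). Regrasping near the light end, at tool -x.

```bash

python3 -m inch '[0.15,-10,0,0,0,0,0, 0.15,-22,0,0,0,0,0, 0.15,-34,0,0,0,0,0, 0.15,-43,0,0,0,0,0, 0.15,-48,0,0,0,0,0]'
python3 -m inch '[0.6,0,0,0,0,0,0, 0.6,0,0,0,0,0,0, 0.6,0,0,0,0,0,0, 0.6,0,0,0,0,0,0, 0.6,0,0,-2,0,0,0]'
python3 -m inch '[0.6,0,0,-8,0,0,0, 0.6,0,0,-18,0,0,0, 0.6,0,0,-28,0,0,0, 0.6,0,0,-38,0,0,0, 0.6,0,0,-48,0,0,0]'
python3 -m inch '[0.6,0,0,-12,0,0,0, 0.6,0,0,-25,0,0,0, 0.6,0,0,-37,0,0,0, 0.6,0,0,-50,0,0,0, 0.6,0,0,-62,0,0,0]'
python3 -m inch '[0.6,0,0,-12,0,0,0, 0.6,0,0,-25,0,0,0, 0.6,0,0,-37,0,0,0, 0.6,0,0,-44,0,0,0, 0.6,0,0,-44,0,0,0]'
python3 - <<'E'
from h import *
F=[];M=[]
for i in range(4):
    s=ctrl.snapshot("scene"); o=ctrl.get_obs(); p,R=pose(); F.append(R.inv().apply(o["force"]));M.append(R.inv().apply(o["moment"]))
print(np.mean(F,0).round(3),np.mean(M,0).round(4),o["opening"],p)
save(s,"s5.png",(180,110,340,250),5)
E
```

```text
clock: 9.95
tool_pos: [0.4857, 0.3656, 0.1857]
orientation: [-180.0, 0.0, -63.7]
force: [0.9, 0.3, 0.4]
opening: 0.0744
gripper_force: 0.0
clock: 10.45
tool_pos: [0.4863, 0.3638, 0.1872]
orientation: [179.9, -0.0, -63.8]
force: [-0.4, -0.6, -4.9]
opening: 0.052
gripper_force: 30.0
clock: 10.95
tool_pos: [0.4864, 0.3643, 0.2369]
orientation: [-180.0, 0.0, -63.7]
force: [-0.6, -0.1, -4.5]
opening: 0.0519
gripper_force: 30.0
clock: 11.45
tool_pos: [0.4864, 0.3643, 0.2989]
orientation: [-180.0, 0.0, -63.7]
force: [0.1, -0.2, -5.0]
opening: 0.0517
gripper_force: 30.0
clock: 11.95
tool_pos: [0.4866, 0.3645, 0.343]
orientation: [-179.9, 0.0, -63.7]
force: [0.5, 0.3, -4.0]
opening: 0.0518
gripper_force: 30.0
[0.112 0.161 4.346] [-0.1577 -0.4185 -0.0063] 0.052285474367040743 [0.48619016 0.36414015 0.34084567]
```

View pics/s5.png

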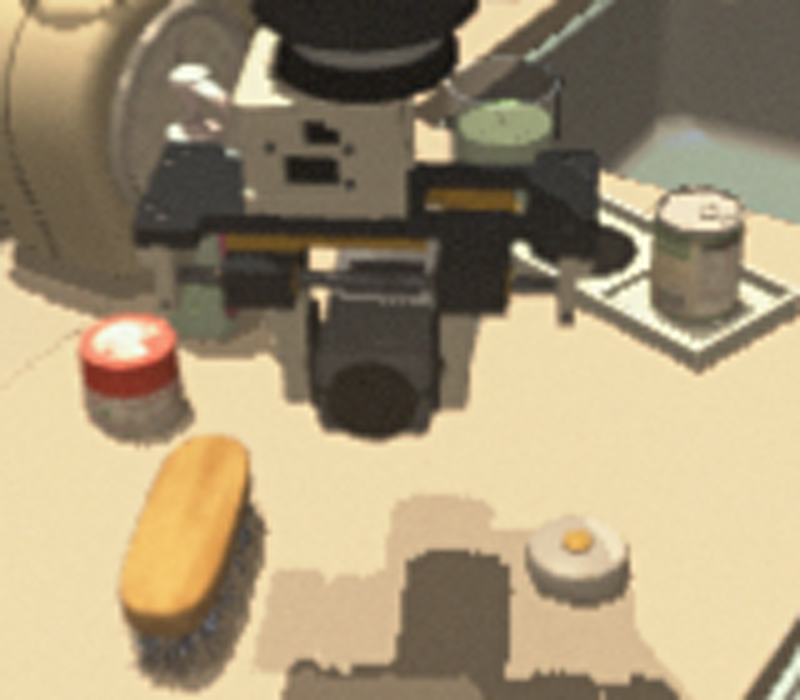

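The grip is too firm for the case to swing, and the moment (-0.37 Nm, an 85 mm lever) confirms the far end is heavy. I'll set it back, regrasp with the tool tilted 35° towards the heavy end, then stand it up with a 55° tilt the other way.

```bash

python3 -m inch '[0.6,0,0,20,0,0,0, 0.6,0,0,45,0,0,0, 0.6,0,0,70,0,0,0, 0.6,0,0,95,0,0,0, 0.6,0,0,115,0,0,0]'
python3 -m inch '[0.6,0,0,15,0,0,0, 0.6,0,0,25,0,0,0, 0.6,0,0,32,0,0,0, 0.6,0,0,36,0,0,0, 0.6,0,0,38,0,0,0]'
python3 -m inch '[0.6,0,0,1,0,0,0, 0.6,0,0,2,0,0,0, 0.15,0,0,2,0,0,0, 0.15,0,0,2,0,0,0, 0.15,0,0,2,0,0,0]'
python3 -m inch '[0.15,-22.1,0,1.5,0,8,0, 0.15,-43.8,0,6.2,0,16,0, 0.15,-64.7,0,13.7,0,24,0, 0.15,-84.3,0,24.2,0,32,0, 0.15,-91.2,0,27.8,0,35,0]'
python3 - <<'E'
from h import *
s=ctrl.snapshot("scene"); o=ctrl.get_obs(); p,R=pose(); print(o["joint_pos"].round(1),o["opening"],p,R.as_matrix().round(3),"grasp",p+R.apply([0,0,.159]))
for n in("scene","top"):
    s=ctrl.snapshot(n)
    for k in ("case_tip","case_center"):
        for r in ctrl.mark_of(s,k)[:3]: print(n,k,np.round(r["location"],3),round(r["p"],2))
save(s,"t6.png",(150,140,330,280),4)
E
```

```text
clock: 12.65
tool_pos: [0.486, 0.3639, 0.2245]
orientation: [179.9, -0.1, -63.7]
force: [-0.3, 0.3, -4.7]
opening: 0.0513
gripper_force: 30.0
clock: 13.15
tool_pos: [0.4865, 0.3645, 0.1887]
orientation: [-180.0, 0.0, -63.7]
force: [-0.5, -0.4, -4.1]
opening: 0.0517
gripper_force: 30.0
clock: 13.65
tool_pos: [0.4866, 0.3646, 0.1874]
orientation: [-179.9, 0.0, -63.7]
force: [-0.1, -0.3, -0.1]
opening: 0.0702
gripper_force: 0.0
clock: 14.15
tool_pos: [0.4449, 0.4482, 0.1578]
orientation: [-180.0, -35.4, -63.5]
force: [-0.6, 0.3, -1.6]
opening: 0.0743
gripper_force: 0.0
[ 68.6  36.1 -26.1  30.7 -57.4 -65.7] 0.0745001006095368 [0.44465948 0.4484766  0.15711337] [[ 0.364 -0.895  0.258]
 [-0.729 -0.446 -0.519]
 [ 0.58   0.001 -0.815]] grasp [0.48568863 0.36593213 0.02756022]
scene case_tip [0.427 0.482 0.021] 0.55
scene case_center [0.478 0.534 0.02 ] 0.67
scene case_center [0.507 0.325 0.026] 0.57
top case_tip [0.542 0.255 0.017] 0.84
top case_center [0.482 0.532 0.02 ] 0.92
top case_center [0.506 0.323 0.026] 0.83
```

View pics/t6.png

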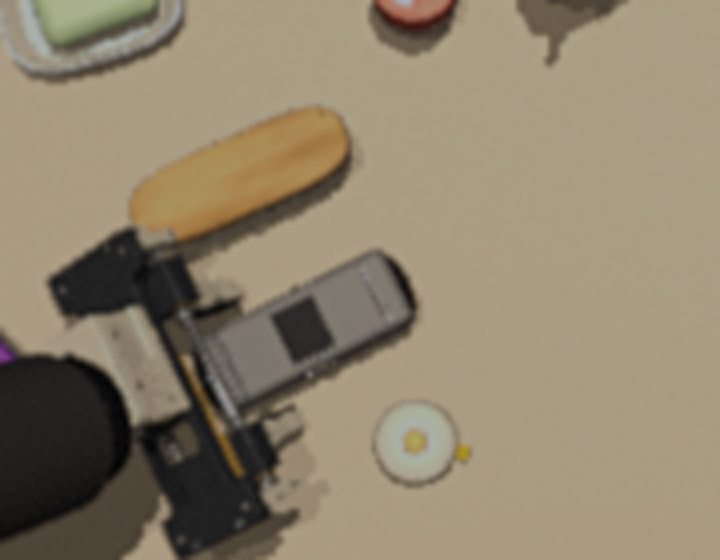

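The fingers straddle the light end and the body passes just by the brush's near end without moving it. Close and lift straight up.

```bash

python3 -m inch '[0.6,0,0,0,0,0,0, 0.6,0,0,0,0,0,0, 0.6,0,0,0,0,0,0, 0.6,0,0,0,0,0,0, 0.6,1.2,0,-1.6,0,0,0]'
python3 -m inch '[0.6,5,0,-7,0,0,0, 0.6,12,0,-16,0,0,0, 0.6,20,0,-28,0,0,0, 0.6,29,0,-41,0,0,0, 0.6,38,0,-53,0,0,0]'
python3 -m inch '[0.6,14,0,-20,0,0,0, 0.6,29,0,-41,0,0,0, 0.6,44,0,-61,0,0,0, 0.6,58,0,-81.5,0,0,0, 0.6,66,0,-92,0,0,0]'
python3 - <<'E'
from h import *
s=ctrl.snapshot("top"); s2=ctrl.snapshot("scene")
for k,x in (("brush_1",(.606,.365,0)),("tape_measure",(.432,.25,0))):
  for q in (s,s2):
    for r in ctrl.mark_of(q,k)[:2]: print(k,np.round(r["location"],3),round(r["p"],2))
p,R=pose(); o=ctrl.get_obs(); print(p,R.as_matrix().round(3),o["force"].round(1),o["opening"]); g=p+R.apply([0,0,.159]); print("grasp",g)
# final: rot so heavy dir (tool (c35,0,s35)) is down, tool y at angle 180
t=np.radians(35); hv=R.apply([np.cos(t),0,np.sin(t)]); print("heavy dir",hv)
def fin(yang,tilt): # tilt about tool y (deg) from down; + -> z toward +x
    return down(yang)*Ro.from_euler("y",tilt,degrees=True)
m=np.array([.582,-.041])
# stages of grasp point & orientation
W=[(g,206.3,35),([.49,.25,.21],200,10),([.53,.12,.21],192,-15),([.565,.02,.21],186,-38),([m[0],m[1],.17],180,-55)]
for (a,ya,ta),(b,yb,tb) in zip(W,W[1:]):
    Ra,Rb=fin(ya,ta),fin(yb,tb)
    rel(np.array(a)-Ra.apply([0,0,.159]),Ra,np.array(b)-Rb.apply([0,0,.159]),Rb)
E
```

```text
clock: 15.0
tool_pos: [0.446, 0.4459, 0.1604]
orientation: [180.0, -35.0, -63.7]
force: [-0.0, -0.7, -3.8]
opening: 0.052
gripper_force: 30.0
clock: 15.5
tool_pos: [0.4463, 0.4456, 0.228]
orientation: [-179.9, -35.0, -63.8]
force: [0.3, 0.4, -4.8]
opening: 0.052
gripper_force: 30.0
clock: 16.0
tool_pos: [0.4469, 0.4443, 0.3426]
orientation: [-179.8, -34.9, -63.8]
force: [-0.1, 0.4, -4.4]
opening: 0.0519
gripper_force: 30.0
brush_1 [ 0.608  0.369 -0.007] 0.81
brush_1 [ 0.606  0.364 -0.002] 0.7
tape_measure [ 0.43   0.247 -0.002] 0.79
tape_measure [ 0.436  0.25  -0.   ] 0.64
[0.44673319 0.4438057  0.3379044 ] [[ 0.363 -0.897  0.253]
 [-0.734 -0.442 -0.516]
 [ 0.574  0.002 -0.819]] [ 0.2 -0.5 -4. ] 0.05144367432268385
grasp [0.48689953 0.36177824 0.20775387]
heavy dir [ 0.44221313 -0.8969094   0.00103443]
shift mm [151.8  43.7  71.4] rot [ -2.43 -24.97   5.87]
shift mm [200.6  12.6  38.4] rot [  0.35 -24.96   8.06]
shift mm [163.1  -3.2 -14.4] rot [  2.7  -22.98   5.41]
shift mm [119.8   3.1   0.5] rot [  4.37 -16.98   4.15]
```

```bash

python3 -m inch '[0.6,20,6,9,-0.3,-3.5,0.8, 0.6,53,15,25,-0.9,-9,2, 0.6,90,26,42,-1.5,-15,3.5, 0.6,122,35,57,-2,-20,4.7, 0.6,152,44,71.5,-2.4,-25,5.9]'
python3 -m inch '[0.6,40,2.5,7.7,0,-5,1.6, 0.6,80,5,15.4,0.1,-10,3.2, 0.6,120,7.5,23,0.2,-15,4.8, 0.6,160,10,31,0.3,-20,6.4, 0.6,200,12.6,38.4,0.35,-25,8]'
python3 -m inch '[0.6,35,-0.6,-3,0.6,-5,1.2, 0.6,70,-1.3,-6,1.2,-10,2.4, 0.6,105,-2,-9,1.7,-15,3.5, 0.6,135,-2.6,-12,2.2,-19,4.5, 0.6,163,-3.2,-14.4,2.7,-23,5.4]'
python3 - <<'E'
from h import *
p,R=pose(); print(p,R.as_matrix().round(3),ctrl.get_obs()["joint_pos"].round(1)); g=p+R.apply([0,0,.159]); print("grasp",g)
m=[.582,-.041,.17]; Rb=down(180)*Ro.from_euler("y",-55,degrees=True)
rel(p,R,np.array(m)-Rb.apply([0,0,.159]),Rb)
E
```

```text
clock: 16.8
tool_pos: [0.4804, 0.2745, 0.367]
orientation: [179.9, -9.9, -70.1]
force: [1.3, -0.8, -5.4]
opening: 0.0522
gripper_force: 30.0
clock: 17.3
tool_pos: [0.5379, 0.079, 0.3636]
orientation: [179.9, 15.2, -78.0]
force: [0.5, -1.2, -5.1]
opening: 0.0517
gripper_force: 30.0
clock: 17.8
tool_pos: [0.5747, -0.0784, 0.3344]
orientation: [179.8, 38.2, -84.2]
force: [1.0, -0.1, -4.2]
opening: 0.052
gripper_force: 30.0
[ 0.57474384 -0.07843984  0.33440032] [[ 0.079 -0.995 -0.067]
 [-0.781 -0.104  0.616]
 [-0.619  0.003 -0.785]] [ -4.8  20.3   0.1 -38.  -80.7  20.8]
grasp [0.56416436 0.01942704 0.2095358 ]
shift mm [ 1.184e+02  2.200e+00 -1.000e-01] rot [  4.46 -16.74   3.97]
```

```bash

python3 -m inch '[0.6,28,0.5,0,1,-4,0.9, 0.6,56,1,0,2,-8,1.9, 0.6,84,1.6,0,3.1,-12,2.8, 0.6,108,2,0,4,-15.2,3.6, 0.6,118.4,2.2,0,4.4,-16.8,4]'
python3 -m inch '[0.6,0,0,0,0,0,0, 0.6,0,0,0,0,0,0]'
python3 - <<'E'
from h import *
a=ctrl.snapshot("scene"); b=ctrl.snapshot("top")
save(a,"s7.png",(230,70,370,190),5)
p,R=pose(); print(p,R.as_matrix().round(3)); g=p+R.apply([0,0,.159]); print("grasp",g)
for s in (a,b):
    for k in ("case_tip","case_center","mat"):
        for r in ctrl.mark_of(s,k)[:3]: print(k,np.round(r["location"],3),round(r["p"],2))
E
```

```text
clock: 18.3
tool_pos: [0.5816, -0.1716, 0.2592]
orientation: [179.6, 55.1, -90.4]
force: [0.3, 0.6, -5.1]
opening: 0.0521
gripper_force: 30.0
clock: 18.5
tool_pos: [0.5826, -0.1691, 0.2628]
orientation: [-179.9, 54.9, -89.8]
force: [-0.5, 0.3, -3.8]
opening: 0.0522
gripper_force: 30.0
[ 0.58284534 -0.16822575  0.26412992] [[ 0.005 -1.    -0.   ]
 [-0.576 -0.003  0.818]
 [-0.818 -0.004 -0.576]]
grasp [ 0.58278565 -0.03822235  0.17258697]
case_tip [0.427 0.481 0.021] 0.91
case_tip [ 0.577 -0.031  0.051] 0.61
case_center [ 0.58  -0.031  0.126] 0.74
mat [ 0.58  -0.039  0.007] 0.66
mat [ 0.579 -0.031  0.127] 0.18
case_tip [0.427 0.479 0.02 ] 0.87
case_tip [ 0.584 -0.03   0.05 ] 0.77
case_center [0.483 0.534 0.022] 0.77
case_center [ 0.586 -0.032  0.128] 0.61
mat [ 0.584 -0.037  0.006] 0.49
```

View pics/s7.png

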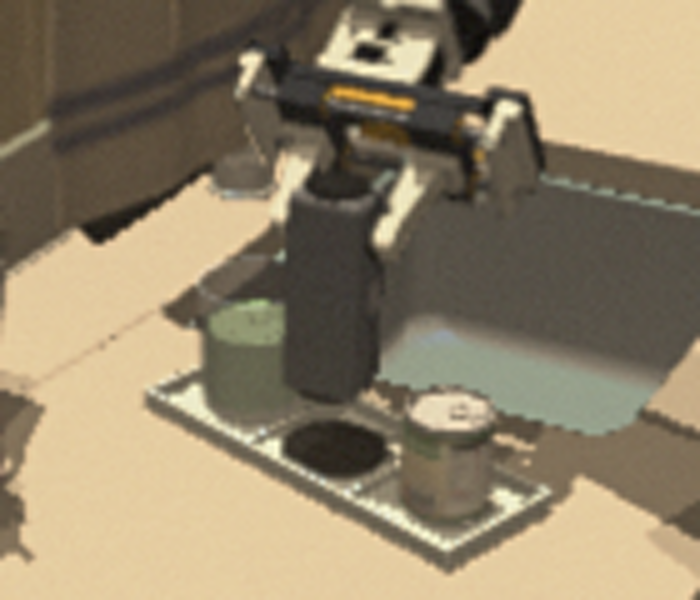

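The case hangs upright over the mat, heavy end down (tip about (335,395) in the crop, mat (335,445)). The marks put its axis 8 mm too far in +y, so I'll correct that and descend most of the way.

```bash

python3 -m inch '[0.6,2,0,-3,0,0,0, 0.6,5,0,-7,0,0,0, 0.6,13,0,-1,0,0,0, 0.6,21.3,0,4.5,0,0,0, 0.6,25.5,0,7.5,0,0,0]'
python3 -m inch '[0.6,3,0,2.2,0,0,0, 0.6,4,0,2.9,0,0,0, 0.6,4,0,2.9,0,0,0, 0.6,4,0,2.9,0,0,0]'
python3 - <<'E'
from h import *
p,R=pose(); g=p+R.apply([0,0,.159]); print("grasp",g)
A=[]
for i in range(3):
  for n in ("scene","top"):
    s=ctrl.snapshot(n)
    for k in ("case_tip","case_center","mat"):
        for r in ctrl.mark_of(s,k)[:2]:
            l=np.array(r["location"])
            if l[1]<.1: print(n,k,l.round(4),round(r["p"],2))
print(ctrl.get_obs()["force"],pose()[0]+R.apply([0,0,.159]))
E
```

```text
clock: 19.4
tool_pos: [0.5823, -0.1777, 0.236]
orientation: [-180.0, 55.0, -89.9]
force: [-0.4, 0.7, -4.2]
opening: 0.0517
gripper_force: 30.0
clock: 19.8
tool_pos: [0.5828, -0.1777, 0.2333]
orientation: [-179.7, 54.9, -89.7]
force: [0.1, 0.1, -4.9]
opening: 0.0517
gripper_force: 30.0
grasp [ 0.58291355 -0.04756624  0.1419167 ]
scene case_tip [ 0.5822 -0.0401  0.0162] 0.94
scene case_center [ 0.5808 -0.0415  0.0981] 0.82
scene mat [ 0.5831 -0.0405  0.0089] 0.52
top case_tip [ 0.5846 -0.0417  0.0179] 0.86
top case_center [ 0.5828 -0.0387  0.0992] 0.81
top case_center [ 0.5845 -0.041   0.0191] 0.68
top mat [ 0.5821 -0.0382  0.0076] 0.65
scene case_tip [ 0.5837 -0.0377  0.0212] 0.91
scene mat [ 0.5805 -0.0389  0.0066] 0.49
scene mat [ 0.5804 -0.0416  0.1011] 0.32
top case_tip [ 0.5839 -0.0395  0.0174] 0.61
top case_center [ 0.5834 -0.0414  0.0988] 0.65
top mat [ 0.5834 -0.0411  0.0022] 0.58
top mat [ 0.5844 -0.0405  0.1003] 0.18
scene case_tip [ 0.5819 -0.043   0.0176] 0.71
scene case_center [ 0.5822 -0.041   0.0959] 0.61
scene mat [ 0.5808 -0.0434  0.0185] 0.66
scene mat [ 0.5822 -0.0388  0.0068] 0.53
top case_tip [ 0.669  -0.0744  0.0038] 0.38
top case_center [ 0.5853 -0.0395  0.1004] 0.81
top mat [ 0.5835 -0.0419  0.0062] 0.63
top mat [ 0.666  -0.0753  0.0033] 0.44
[ 0.21701    -0.5074661  -3.69703531] [ 0.58281645 -0.04754935  0.14166535]
```

Centred to about 1 mm, tip about 11 mm above the mat. Final gentle descent, watching the force.

```bash

python3 -m inch '[0.6,2.5,0,1.7,0,0,0, 0.6,4.9,0,3.5,0,0,0, 0.6,6.5,0,4.6,0,0,0, 0.6,6.5,0,4.6,0,0,0]'
python3 -m inch '[0.6,0.8,0,0.6,0,0,0, 0.6,0.8,0,0.6,0,0,0]'
python3 -m inch '[0.6,0.8,0,0.6,0,0,0, 0.6,0.8,0,0.6,0,0,0]'
```

```text
clock: 21.4
tool_pos: [0.5826, -0.1776, 0.2245]
orientation: [-179.8, 54.9, -89.8]
force: [0.0, 0.5, -4.6]
opening: 0.052
gripper_force: 30.0
clock: 21.6
tool_pos: [0.5827, -0.1776, 0.224]
orientation: [-179.7, 54.9, -89.7]
force: [-0.1, 0.1, -4.1]
opening: 0.0517
gripper_force: 30.0
clock: 21.8
tool_pos: [0.5827, -0.1776, 0.223]
orientation: [-179.7, 54.9, -89.7]
force: [-0.0, -0.3, -4.6]
opening: 0.0522
gripper_force: 30.0
```

```bash

python3 -m inch '[0.6,0.6,0,0.4,0,0,0, 0.6,0.6,0,0.4,0,0,0]' | grep -E "tool_pos|force: \["
python3 -m inch '[0.6,0.6,0,0.4,0,0,0, 0.6,0.6,0,0.4,0,0,0]' | grep -E "tool_pos|force: \["
python3 -m inch '[0.6,0.6,0,0.4,0,0,0, 0.6,0.6,0,0.4,0,0,0]' | grep -E "tool_pos|force: \["
```

```text
tool_pos: [0.5827, -0.1776, 0.2223]
force: [0.9, -0.9, -5.3]
tool_pos: [0.5827, -0.1776, 0.2216]
force: [-0.2, -0.7, -4.8]
tool_pos: [0.5827, -0.1776, 0.2208]
force: [-0.4, 0.9, -4.4]
```

```bash

python3 -m inch '[0.6,0.5,0,0.35,0,0,0, 0.6,0.5,0,0.35,0,0,0]' | grep -E "tool_pos|force: \["
python3 -m inch '[0.6,0.5,0,0.35,0,0,0, 0.6,0.5,0,0.35,0,0,0]' | grep -E "tool_pos|force: \["
python3 -m inch '[0.6,0.5,0,0.35,0,0,0, 0.6,0.5,0,0.35,0,0,0]' | grep -E "tool_pos|force: \["
```

```text
tool_pos: [0.5827, -0.1776, 0.2202]
force: [0.4, 0.1, -4.1]
tool_pos: [0.5827, -0.1776, 0.2196]
force: [0.1, 0.1, -3.8]
tool_pos: [0.5827, -0.1776, 0.219]
force: [-0.8, 0.1, -4.3]
```

```bash

python3 -m inch '[0.6,0.5,0,0.35,0,0,0, 0.6,0.5,0,0.35,0,0,0]' | grep -E "tool_pos|force: \["
python3 -m inch '[0.6,0.5,0,0.35,0,0,0, 0.6,0.5,0,0.35,0,0,0]' | grep -E "tool_pos|force: \["
python3 -m inch '[0.6,0.5,0,0.35,0,0,0, 0.6,0.5,0,0.35,0,0,0]' | grep -E "tool_pos|force: \["
```

```text
tool_pos: [0.5828, -0.1777, 0.2185]
force: [0.1, -0.2, -3.4]
tool_pos: [0.5828, -0.1777, 0.2184]
force: [-0.2, -1.3, 1.0]
tool_pos: [0.5828, -0.1777, 0.2183]
force: [-1.4, -2.5, 4.8]
```

Contact is felt. Ease off slightly, release, and retreat straight back along the tool.

```bash

python3 -m inch '[0.6,-0.5,0,-0.35,0,0,0, 0.6,-0.5,0,-0.35,0,0,0]' | grep -E "tool_pos|force: \["
python3 -m inch '[0.4,-0.5,0,-0.35,0,0,0, 0.35,-0.5,0,-0.35,0,0,0, 0.2,-0.5,0,-0.35,0,0,0, 0.2,-0.5,0,-0.35,0,0,0, 0.2,-0.5,0,-0.35,0,0,0]'
python3 - <<'E'
from h import *
for n in ("scene","top"):
    s=ctrl.snapshot(n)
    for k in ("case_tip","case_center"):
        for r in ctrl.mark_of(s,k)[:2]:
            l=np.array(r["location"])
            if l[1]<.1: print(n,k,l.round(4),round(r["p"],2))
    if n=="scene": save(s,"s8.png",(230,70,370,190),5)
E
```

```text
tool_pos: [0.5828, -0.1776, 0.2184]
force: [-1.2, -0.4, 3.6]
clock: 24.3
tool_pos: [0.5828, -0.1776, 0.2183]
orientation: [-179.7, 54.9, -89.7]
force: [-0.6, 0.6, 0.0]
opening: 0.069
gripper_force: 0.0
scene case_tip [ 0.5801 -0.0436  0.0029] 0.79
scene case_center [ 0.5854 -0.0355  0.0847] 0.81
top case_tip [ 0.5829 -0.0411  0.0068] 0.97
top case_center [ 0.5864 -0.0392  0.0869] 0.61
```

View pics/s8.png

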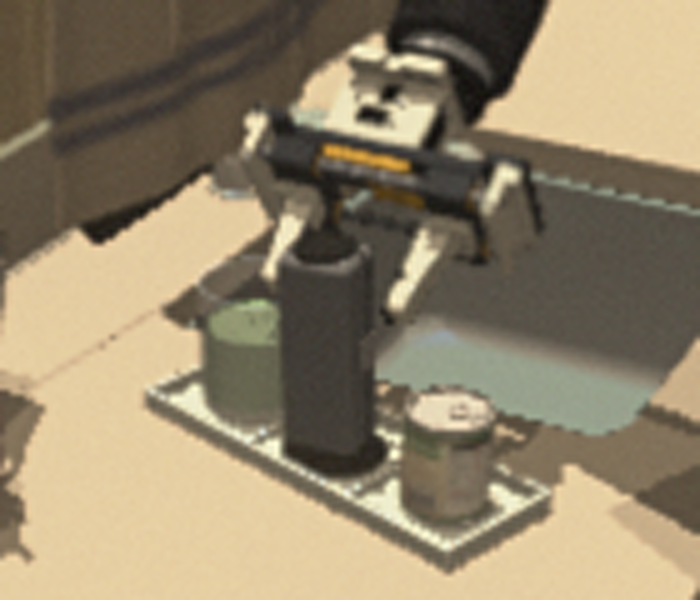

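The case stands by itself in the bay, upright on the mat. Opening wider, then backing off.

```bash

python3 -m inch '[0.05,0,0,0,0,0,0, 0.05,0,0,0,0,0,0, 0.05,0,0,0,0,0,0, 0.05,0,0,0,0,0,0, 0.05,0,0,0,0,0,0]' | grep -E "force|opening"
python3 -m inch '[0.05,0,0,-8,0,0,0, 0.05,0,0,-18,0,0,0, 0.05,0,0,-30,0,0,0, 0.05,0,0,-42,0,0,0, 0.05,0,0,-55,0,0,0]'| grep -E "force|opening"
python3 -m inch '[0.05,0,0,-15,0,0,0, 0.05,0,0,-30,0,0,0, 0.05,0,0,-45,0,0,0, 0.05,0,0,-60,0,0,0, 0.05,0,0,-70,0,0,0]'| grep -E "force|opening"
python3 -m inch '[0.05,0,0,0,0,0,0, 0.05,0,0,0,0,0,0, 0.05,0,0,0,0,0,0, 0.05,0,0,0,0,0,0, 0.05,0,0,0,0,0,0]' 
python3 - <<'E'
from h import *
for n in ("scene","top")*2:
    s=ctrl.snapshot(n)
    for k in ("case_tip","case_center","mat","candle_1","tin_1","brush_1","tape_measure"):
        for r in ctrl.mark_of(s,k)[:1]: print(n,k,np.array(r["location"]).round(4),round(r["p"],2))
    if n=="scene": save(s,"s9.png",(180,70,380,250),4)
E
```

```text
force: [0.3, 0.1, -1.5]
opening: 0.0832
gripper_force: 0.0
force: [0.3, 0.2, 0.0]
opening: 0.0833
gripper_force: 0.0
force: [0.3, 0.8, 0.5]
opening: 0.0834
gripper_force: 0.0
clock: 26.6
tool_pos: [0.5827, -0.2795, 0.2901]
orientation: [-179.8, 54.9, -89.7]
force: [1.5, 1.3, 1.8]
opening: 0.0835
gripper_force: 0.0
scene case_tip [ 0.5799 -0.0448  0.0062] 0.92
scene case_center [ 0.5848 -0.0386  0.0836] 0.9
scene mat [ 0.5833 -0.0417  0.0066] 0.51
scene tin_1 [ 0.4902 -0.0178  0.0057] 0.73
scene brush_1 [ 0.6067  0.3651 -0.0036] 0.79
scene tape_measure [4.346e-01 2.539e-01 1.000e-04] 0.78
top case_tip [ 0.5852 -0.0403  0.005 ] 0.64
top case_center [ 0.5863 -0.038   0.0863] 0.91
top mat [ 0.5817 -0.0409  0.002 ] 0.66
top candle_1 [ 0.6681 -0.0715  0.0026] 0.81
top tin_1 [ 0.4921 -0.0122  0.0025] 0.55
top brush_1 [ 0.6027  0.3694 -0.0058] 0.81
top tape_measure [ 4.319e-01  2.479e-01 -3.000e-04] 0.87
scene case_tip [ 0.5823 -0.0401  0.0048] 0.85
scene case_center [ 0.5853 -0.0378  0.0809] 0.97
scene mat [ 0.5834 -0.0381  0.0047] 0.45
scene candle_1 [ 0.6656 -0.078   0.008 ] 0.97
scene tin_1 [ 0.4916 -0.0178  0.0064] 0.9
scene tape_measure [4.351e-01 2.513e-01 3.000e-04] 0.76
top case_tip [0.4289 0.4817 0.0208] 0.73
top case_center [0.4801 0.5307 0.0236] 0.81
top mat [ 0.7551  0.1369 -0.0008] 0.68
top candle_1 [ 0.6725 -0.0734  0.0015] 0.61
top tin_1 [ 0.4902 -0.0114  0.0012] 0.69
top brush_1 [ 0.6062  0.3679 -0.0024] 0.57
top tape_measure [ 0.4309  0.2491 -0.005 ] 0.8
```

View pics/s9.png

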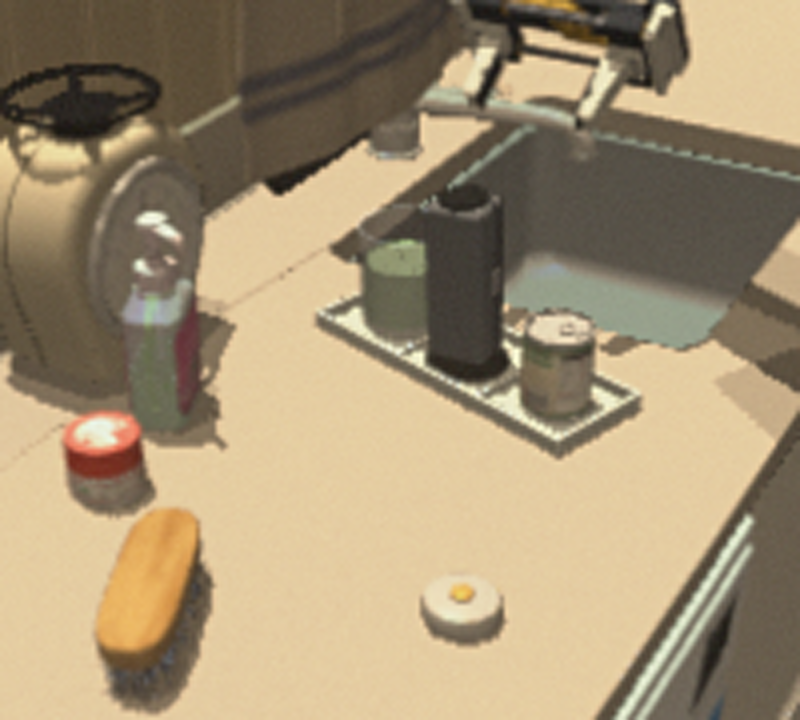

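The case stands free in the middle bay, at about (465,285) in the crop, upright to within a few degrees and centred on the mat. The other things are where they were and the gripper is clear. Handing in.

```bash
python3 -c "
from plant import ctrl
print(ctrl.close_job())"
```

```text
the job is handed in; nothing more can be done
None
```

The grey case is standing by itself, heavy end down, within a few millimetres of the mat's centre; nothing else appears to have moved, and the job was handed in at about 27 s.

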